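# Open the dry shaker and bolt its platform

### The job

Take the loose metal lid off the dry shaker by its knob: its rear edge is tucked under a grey lip, so first slide it away from the lip until you feel it stop, then lift it out without forcing it. Set it down gently, knob up, flat on the middle of the bench pad without dropping it. Then slide the bolt inside the opened shaker fully home into its keeper, and leave the other things on the bench where they are.

Things in the scene. Friction and masses are not known exactly. Their poses are not given: they have to be found in the camera images.
- shaker: White box-shaped bench dry shaker, fixed to the bench, 240 (x) x 172 (y) mm, open on top. Origin: centre of its underside; z up, -x is its front, +x its rear. The lid lies on its flat deck, 105 mm up, with its rear edge under a grey lip. Coordinates in mm below are in this frame.
- rim: Grey rim of the lid's recess; origin on the deck at x 0, y 0, z 105. Fixed side kerbs: faces at y +-77.5. A frame clamped up to 13 mm fore or aft of that (not measured) has the front kerb (6 mm high, inner face x about -85) and the lip (100 mm wide, front edge x about 67, 8.5 to 14.5 mm above the deck). The lid is 5 to 33 mm under the lip; drawn to the front kerb it clears it by 2 mm.
- shaker_floor (a point): Centre of the floor of the opening below the lid, x -5, y 0, z 64 mm. The opening spans x -58..48, y -66..66 mm, 41 mm deep. The bolt lies on it parallel to y at x = -12 mm. A tube block stands at x 29..47, y -55..55, its tubes' tops 13 mm below the deck.
- lid: Loose flat aluminium lid, 150 (x) x 150 (y) x 6 mm thick, about 0.3 to 0.6 kg, with a black round knob in the middle. Origin: centre of its underside, z up through the knob. When in the shaker its axes are those of the shaker.
- lid_knob (a point): Centre of the knob's top, 46 mm above the lid's underside. The knob is an upright cylinder 28 mm in diameter from 16 to 46 mm above the lid's underside, on a 20 mm neck.
- pad: Grey absorbent bench pad, 260 (x) x 240 (y) x 4 mm, fixed flat on the bench. Origin: centre of its underside. The lid belongs on its middle.
- bolt (a joint): Slide of the bolt along the shaker's +y axis, in m: 0 fully drawn back, 0.035 fully home against its stop in the keeper. It starts between 0 and 0.008 and stays where it is left; sliding it takes about 3 N.
- bolt_handle (a point): Centre of the top of the bolt's upright round steel handle, 14 mm in diameter, 28 mm tall, top 7 mm below the deck (98 mm above the bench). It moves with the bolt along the shaker's y from y = -33 mm (joint 0) to y = +2 mm (joint 0.035). The rod is 9 mm thick; saddle and keeper (24 mm below the deck) stand at y 19..51 mm.
- rack: Bystander: red microtube rack, 70 x 170 x 40 mm, loose. Origin: centre of its underside.
- bottle: Bystander: amber bottle, 68 mm in diameter, 150 mm tall, loose. Origin: centre of its underside.
- tipbox: Bystander: pipette-tip box with a blue cover, 88 x 123 x 73 mm, loose. Origin: centre of its underside.
Not all that is in view belongs to the job. There is more than one size of the lid; the one meant has the size given above.

How it is judged (in metres and radians):
On the way, in this order (a step that is already met when the one before it is completed fails the run):
1. the lid is lifted clear of the shaker, more than 30 mm above its deck (z of lid in the frame of shaker above 0.135 m), for 0.1 s.
2. the lid stands flat on the middle of the pad while the fingers still hold it (set down, not dropped) (horizontal distance between lid and pad below 0.05 m and z of lid in the frame of pad below 0.01 m and angle between lid's own z axis and vertical below 0.06 rad and contact force between the fingers and lid above 0.5 N and contact force between lid and pad above 0.3 N), for 0.1 s.
3. the bolt is slid fully home, within 2 mm of its stop (value of joint bolt above 0.033 m), for 0.2 s.
At the end, for the whole second after the job is handed in: The lid lies at rest, released, knob up and flat (within 3.4 degrees) on the pad, its centre within 50 mm of the pad's centre; the bolt is within 2 mm of fully home (horizontal distance between lid and pad below 0.05 m and z of lid in the frame of pad below 0.01 m and angle between lid's own z axis and vertical below 0.06 rad and linear speed of lid below 0.02 m/s and value of joint bolt above 0.033 m); the robot touches nothing.
It fails at once if the lid is forced: pushed or wrenched against the front kerb or the lip with more than 25 N (contact force between lid and rim above 25 N).
It fails at once if the lid is slammed onto the pad with more than 60 N (contact force between lid and pad above 60 N).
It fails at once if the red rack is moved more than 25 mm (distance of rack from where it was at the start of the episode above 0.025 m).
It fails at once if the bottle is moved more than 25 mm (distance of bottle from where it was at the start of the episode above 0.025 m).
It fails at once if the tip box is moved more than 25 mm (distance of tipbox from where it was at the start of the episode above 0.025 m).
It also fails if it takes over 54 s, if anything falls off the work surface, if the arm or the gripper's body presses on something with over 40 N, if the wrist force passes 120 N, or if a joint passes its speed limit or range.

### The arm

A 7-joint arm with a two-finger parallel gripper is mounted at the origin on the work surface. World frame = base frame: x ahead of the robot, y to its left, z up, the work surface at z = 0. Lengths are in mm, angles in rad, forces in N, time in s.
With the tool pointing down it reaches from about 425 to 950 mm from the base axis. Payload 4.7 kg.
Tool frame: the origin (TCP) lies at the very end of the fingers, on their centre line; the grasp point (between the pads) lies 19 mm behind it; z points along the fingers, x is the direction in which the jaws open and shut, and the axes are right-handed (so a half turn about z gives the same grasp; the last joint's range is limited). The gripper opens to 87 mm and grips with 3 to 60 N. Pads are 19 mm wide; open, the fingers measure 117 mm over their backs; the gripper's body (75 mm by 190 mm) begins 51 mm behind the grasp point.
Start: joints at [1.286, 0.469, -0.049, 1.532, 0.024, 1.141, -0.082], TCP at [170.837, -653.045, 192.873] pointing down, gripper open.
Joint ranges: [-2.59, 2.59], [-0.33, 1.99], [-1.39, 1.29], [0.1, 2.45], [-1.04, 4.18], [0.21, 1.99], [-2.66, 2.66]. Speed limits (rad/s): [2.57, 2.57, 3.14, 3.14, 3.14, 3.14, 3.14].

### API

Orientations are given as a unit quaternion [w, x, y, z].
In Python, from cell import manip gives the robot as it stands. The module is installed in compiled form; this text tells all that it offers.
- The arm moves only by the tool play_rows, never from a script. Its argument "moves" is a list of rows, each a list of 7 numbers: the shift along the tool's x, y, z normalised to -1 to 1, where 1 is 0.04 m, then the turn, a rotation vector about the tool's x, y, z normalised to -1 to 1, where 1 is 0.15 rad, then the finger opening in mm, from 0 to 87. In form: [[x, y, z, wx, wy, wz, grip], ...]. A call has 1 to 5 rows; each row shifts and turns the pose as measured when the row begins, along the tool's axes as they then stand; what a row does not reach is not made up. A row lasts 1/8 s, in which the tool goes at most 62.5 mm and 10.7 degrees, less where a joint would pass 70% of its speed; a pose out of reach is approached as far as the arm can. A call with a number of a shift or a turn outside -1 to 1 is refused whole. A call with a gripper value outside its range is refused whole. The fingers move at their own pace and stop on an object; "newtons" is the grip in N (left out, the last holds). Time passes only in rows, so rows that do not move let the fingers close. It gives the time, the measured TCP pose, the force and the opening at its end, in the units of the state.
- manip.sense(): the state, without advancing time (a new reading comes with each control period).
- manip.read_camera(name): name is "scene" or "top" or "wrist"; returns a dict with "pixels" (400x640x3 uint8, blue, green, red), "range_z" (400x640 float32, mm along the optical axis (not along the pixel's ray), 0 where there is no reading), "mtx" (3x3 intrinsics, pixels), "dist" ([k1, k2, p1, p2, k3] as OpenCV has them; the pictures are not rectified), "R" (3x3) and "t" (3): a world point X has camera coordinates R X + t. Camera axes: x right, y down, z forward; pixel columns grow to the right and rows downward; lengths in mm; the calibration is good to about 2 mm. A picture is of the moment at which its call begins.
- manip.job_done(): hands the job in, once; it reports no verdict.
Trained networks look in a picture, given as the dict that the camera call returned (one of the last four; its "shot" number tells which), for a name from the list of things; names that differ only in an ending like _2 or _b are one class to them, and where a whole thing is asked for, a point or a joint stands for the part that bears it (a point fixed in the world has none). Each returns a list of dicts, best first, with "score" (0 to 1); they miss things now and then, are a little off and sometimes report something else, mostly with a low value. They report only what shows in the picture. A call takes as long as a camera call. They do not tell look-alikes from the thing itself.
- manip.boxes_of(query, picture): "position" ([x, y, z] in mm, in world coordinates, good to about 4 mm: the middle of the surface that is visible of it).
- manip.outline_of(query, picture): "mask" (400x640 bool, what is visible of it).
The state is a dict: "time": time; "q": joint angles; "joint_velocities": joint speeds; "joint_efforts": joint torques, N m; "eef_pos": TCP position; "tool_rot": TCP orientation; "wrist_force": force on the tool from outside, world axes, zero at the start; "ft_torque": the same for the moment, N m; "width": finger opening in mm.
Only numpy, scipy, OpenCV 4.12 (cv2) and the standard library are available. Lean on these libraries where they do the work, as an engineer would, in place of code of your own. Each camera call takes 0.05 s, during which the arm holds its last target. There are 200 camera calls.

## Working session

There is one attempt and no reset: what is moved stays moved. The work goes in short steps, Python scripts to look and compute and a tool call to move; the robot and the scene stay as the last step left them, time stands still between calls to the robot, and variables do not carry over. Pictures are saved under pics/ and viewed, about 8 in all and at most 12, crops included, and the job is handed in when it is done.

Besides the shell and the picture viewer there is one more tool, called after ">>>" as name(argument=value, ...) on one line, values as JSON. play_rows: Moves the arm, as the interface text tells. Scaled input: -1 to 1 covers 0.04 m each way for a shift and 0.15 rad each way for a turn. Its arguments: {"type":"object","properties":{"moves":{"type":"array"},"newtons":{"type":"number"}},"required":["moves"]}

```bash
mkdir -p pics; cat > h.py <<'E'
import numpy as np, cv2
from cell import manip
def cloud(p):
    z=p["range_z"]; h,w=z.shape
    u,v=np.meshgrid(np.arange(w),np.arange(h))
    n=cv2.undistortPoints(np.stack([u,v],-1).reshape(-1,1,2).astype(np.float64),p["mtx"],np.array(p["dist"])).reshape(h,w,2)
    c=np.dstack([n*z[...,None],z])
    X=(c-np.array(p["t"]))@np.array(p["R"])
    X[z==0]=np.nan
    return X
E
python3 - <<'E'
from h import *
s=manip.sense(); print(s)
for n in ["scene","top"]:
    p=manip.read_camera(n); cv2.imwrite(f"pics/{n}0.png",p["pixels"]); np.savez(f"{n}0.npz",X=cloud(p),px=p["pixels"])
    for q in ["shaker","lid","lid_knob","pad","rack","bottle","tipbox","rim"]:
        try: print(n,q,[(np.round(d["position"]).tolist(),round(d["score"],2)) for d in manip.boxes_of(q,p)])
        except Exception as e: print(n,q,e)
E
```

```text
{'time': 0.0, 'q': array([ 1.28608384,  0.46943386, -0.04862383,  1.53372298,  0.02411394,
        1.1409977 , -0.08229655]), 'joint_velocities': array([-0.00187608, -0.00084147,  0.0014623 , -0.00177258, -0.00057491,
       -0.00043888,  0.00136591]), 'joint_efforts': array([-4.87943653e-04, -5.07968080e+01, -8.07652669e-02, -2.36155665e+01,
       -6.13787910e-02,  3.79275111e-02,  1.75609862e-04]), 'eef_pos': array([ 170.645248  , -652.37527298,  191.79239989]), 'tool_rot': array([-5.74150740e-04,  7.91547675e-01, -6.11106622e-01, -8.03758770e-04]), 'wrist_force': array([-0.45398752, -0.35853442, -0.18704422]), 'ft_torque': array([-0.04167928,  0.1046507 ,  0.03886525]), 'width': 87.09521743360314}
scene shaker [([623.0, -174.0, 95.0], 0.76)]
scene lid [([528.0, -187.0, 113.0], 0.97), ([271.0, -439.0, 8.0], 0.75), ([629.0, -410.0, 5.0], 0.63), ([755.0, -3.0, 89.0], 0.34)]
scene lid_knob [([626.0, -413.0, 7.0], 0.78), ([529.0, -188.0, 109.0], 0.65), ([273.0, -444.0, 5.0], 0.62)]
scene pad [([501.0, 199.0, 1.0], 0.61)]
scene rack [([748.0, -210.0, 39.0], 0.61)]
scene bottle [([624.0, -172.0, 97.0], 0.48), ([503.0, 200.0, 5.0], 0.45)]
scene tipbox [([788.0, 222.0, 73.0], 0.93), ([615.0, -188.0, 121.0], 0.66)]
scene rim [([612.0, -188.0, 123.0], 0.81)]
top shaker []
top lid [([516.0, -191.0, 112.0], 0.97), ([617.0, -424.0, 1.0], 0.64), ([257.0, -446.0, 9.0], 0.58)]
top lid_knob [([617.0, -418.0, 3.0], 0.7), ([518.0, -190.0, 111.0], 0.69), ([258.0, -450.0, 10.0], 0.69)]
top pad [([478.0, 194.0, 5.0], 0.76)]
top rack [([727.0, -213.0, 38.0], 0.83)]
top bottle [([718.0, -12.0, 102.0], 0.73), ([725.0, -212.0, 38.0], 0.64), ([750.0, 214.0, 73.0], 0.49), ([517.0, -193.0, 112.0], 0.36)]
top tipbox [([748.0, 211.0, 73.0], 0.88)]
top rim [([601.0, -191.0, 120.0], 0.95)]
```

View pics/top0.png

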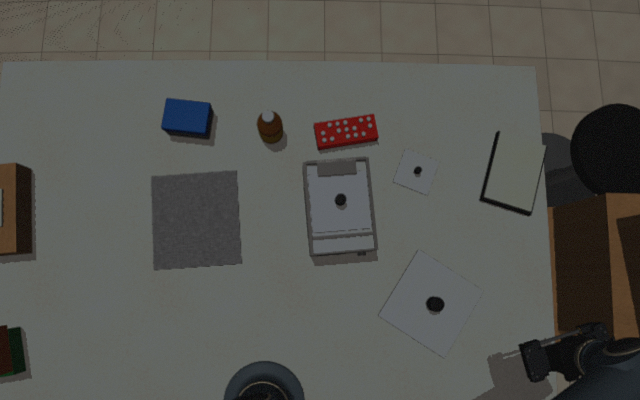

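View pics/scene0.png

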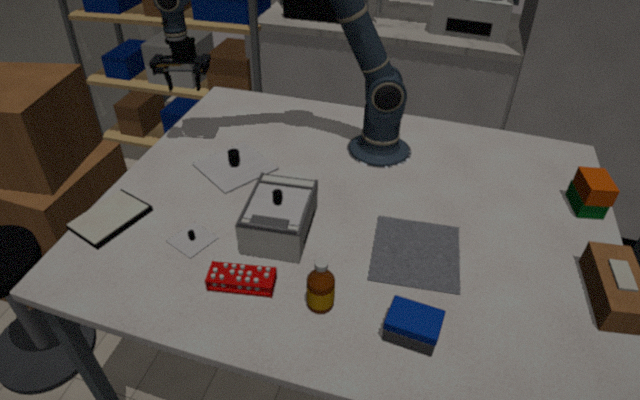

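The top view shows three lids with knobs. One is in the shaker at (340,200), a larger one lies loose at (435,303) and a smaller one at (417,170). The one in the shaker is 150 mm and sits under the grey lip at (338,168), so it fits the description. The pad is at (197,220) and the rack, bottle and tip box are behind. The two cameras disagree in x, so I'll measure both clouds.

```bash
python3 - <<'E'
from h import *
for n in ["scene","top"]:
    d=np.load(f"{n}0.npz"); X=d["X"]; px=d["px"].astype(int)
    x,y,z=X[...,0],X[...,1],X[...,2]
    g=px.mean(-1)
    tab=(abs(z)<15)&(x>250)&(x<900)&(abs(y)<600)
    A=np.c_[x[tab],y[tab],np.ones(tab.sum())]; print(n,"table plane",np.linalg.lstsq(A,z[tab],rcond=None)[0], np.median(z[tab]))
    def rect(m,lab):
        m=cv2.morphologyEx(m.astype(np.uint8),cv2.MORPH_OPEN,np.ones((3,3)))
        k,l,st,c=cv2.connectedComponentsWithStats(m); 
        if k<2: print(lab,"none");return
        i=1+np.argmax(st[1:,4]); P=X[l==i]
        r=cv2.minAreaRect(P[:,:2].astype(np.float32)); print(n,lab,np.round(r[0],1),np.round(r[1],1),round(r[2],1),"z",np.round(np.percentile(P[:,2],[5,50,95]),1),len(P))
    reg=lambda a,b,c,e:(x>a)&(x<b)&(y>c)&(y<e)
    S=reg(350,720,-330,-60)
    rect(S&(z>98)&(z<130),"shaker top")
    rect(S&(z>107.5)&(z<114)&(g>95),"lid")
    rect(S&(z>140)&(z<170),"knob")
    rect(S&(z>116)&(z<124),"lip")
    rect(reg(300,700,40,360)&(abs(z-4)<12)&(g<112),"pad")
    rect(reg(600,900,120,300)&(z>60),"tipbox")
    rect(reg(600,900,-330,-100)&(z>30)&(z<50)&(px[...,2]>px[...,1]+40),"rack")
    rect(reg(600,900,-80,60)&(z>60)&(z<170),"bottle")
    for u,v in ([(340,200),(338,168),(340,190),(340,215),(342,243),(197,220),(100,300)] if n=="top" else [(277,196),(420,255),(270,222)]): print((u,v),np.round(X[v,u],1),px[v,u])
    np.save("x",0)
E
```

```text
scene table plane [-3.67665545e-03 -1.39147954e-03  3.60696818e+00] 0.8429269579195832
scene shaker top [ 511.9 -195.9] [247.4 173.3] 5.1 z [104.5 112.1 121.5] 3583
scene lid [ 512.2 -151. ] [ 74.5 128.8] 81.3 z [109.6 112.1 113.7] 370
scene knob [ 524.  -194.3] [26.9 24.4] 18.6 z [141.9 151.1 154.7] 83
scene lip [ 609.7 -178.4] [ 47.7 121.2] 4.4 z [117.9 120.6 123. ] 458
scene pad [486.2 193.8] [265.4 242.3] 4.4 z [1.2 4.5 7.7] 5876
scene tipbox [761.7 218.8] [122.3  91.3] 83.7 z [67.3 73.3 76. ] 1845
scene rack [ 733.7 -219.8] [ 71.8 170.1] 10.2 z [36.7 40.3 43.4] 1122
scene bottle [741.5  -8.9] [55.6 67.2] 12.1 z [ 66.3 103.5 151.3] 897
(277, 196) [ 534.1 -189.2  146.3] [0 0 0]
(420, 255) [496.2 207.2   4.8] [86 83 83]
(270, 222) [ 611.4 -181.   121.9] [63 65 63]
top table plane [-3.36371270e-03 -9.14830401e-04  2.73814509e+00] 0.5806326450847332
top shaker top [ 509.1 -194.2] [241.3 172.8] 5.0 z [103.4 110.5 120.2] 6198
top lid [ 481.1 -204.3] [ 64.5 133.1] 9.4 z [108.1 111.  113.6] 541
top knob [ 518.5 -192.4] [26.9 25.2] 41.4 z [145.9 151.  154.6] 103
top lip [ 607.2 -183.9] [ 42.7 124.5] 4.4 z [116.9 119.9 123. ] 540
top pad [500. 200.] [399.8 320. ] 0.0 z [-3.4  2.1  7.6] 16437
top tipbox [757.  218.7] [124.1  91.8] 83.3 z [67.6 72.8 76.9] 1457
top rack [ 728.3 -219. ] [ 69.3 171.1] 10.2 z [35.6 39.8 44.3] 1108
top bottle [725.7 -10.2] [59.7 67.4] 16.8 z [ 70.6 105.9 151.3] 554
(340, 200) [ 514.5 -192.1  149.3] [25 23 23]
(338, 168) [ 602.5 -190.2  117.5] [63 66 67]
(340, 190) [ 545.8 -195.2  114.4] [105 101  98]
(340, 215) [ 481.6 -194.8  113.6] [106 103  99]
(342, 243) [ 411.1 -199.8  109. ] [106 104 100]
(197, 220) [479.5 189.9   2.6] [69 69 70]
(100, 300) [259.8 448.8  -2.7] [ 99 101  98]
```

```bash
cat >> h.py <<'E'
from scipy.spatial.transform import Rotation as Ro
def plan(xyz,yaw_deg=None,grip=87,n=None):
    """rows (tool axes, scaled) from the measured pose to a tool-down pose with tool x at yaw_deg"""
    s=manip.sense(); q=s["tool_rot"]; R=Ro.from_quat([q[1],q[2],q[3],q[0]]); p=np.array(s["eef_pos"]); xyz=np.array(xyz,float)
    if yaw_deg is None: yaw=np.arctan2(*R.as_matrix()[[1,0],[0,0]])
    else: yaw=np.radians(yaw_deg)
    T=Ro.from_euler("z",yaw)*Ro.from_euler("x",np.pi)
    dr=(R.inv()*T).as_rotvec(); dp=xyz-p
    if n is None: n=int(max(1,np.ceil(max(np.linalg.norm(dp)/40,np.linalg.norm(dr)/.15))))
    print("t",round(s["time"],2),"pos",np.round(p,1),"F",np.round(s["wrist_force"],1),"w",round(s["width"],1),"d",np.round(dp,1),"n",n)
    for i in range(n):
        r=np.r_[R.inv().apply(dp/n)/40,dr/n/.15]
        R=R*Ro.from_rotvec(dr/n)
        print(np.round(r,2).tolist()+[grip])
E
python3 -c "
from h import *
plan([505,-193,215],5)"
```

```text
t 0.9 pos [ 170.8 -653.1  192.9] F [ 0.  -1.6 -0.2] w 86.9 d [334.2 460.1  22.1] n 15
[-0.6, -0.73, -0.04, 0.0, -0.0, -0.62, 87]
[-0.53, -0.79, -0.04, 0.0, -0.0, -0.62, 87]
[-0.45, -0.83, -0.04, 0.0, -0.0, -0.62, 87]
[-0.37, -0.87, -0.04, 0.0, -0.0, -0.62, 87]
[-0.29, -0.9, -0.04, 0.0, -0.0, -0.62, 87]
[-0.21, -0.92, -0.04, 0.0, -0.0, -0.62, 87]
[-0.12, -0.94, -0.04, 0.0, -0.0, -0.62, 87]
[-0.03, -0.95, -0.04, 0.0, -0.0, -0.62, 87]
[0.06, -0.95, -0.04, 0.0, -0.0, -0.62, 87]
[0.15, -0.94, -0.04, 0.0, -0.0, -0.62, 87]
[0.23, -0.92, -0.04, 0.0, -0.0, -0.62, 87]
[0.32, -0.89, -0.04, 0.0, -0.0, -0.62, 87]
[0.4, -0.86, -0.04, 0.0, -0.0, -0.62, 87]
[0.48, -0.82, -0.04, 0.0, -0.0, -0.62, 87]
[0.55, -0.77, -0.04, 0.0, -0.0, -0.62, 87]
```

>>> play_rows(moves=[[-0.6, -0.73, -0.1, 0, 0, -0.62, 87], [-0.53, -0.79, -0.1, 0, 0, -0.62, 87], [-0.45, -0.83, -0.1, 0, 0, -0.62, 87], [-0.37, -0.87, -0.05, 0, 0, -0.62, 87], [-0.29, -0.9, -0.05, 0, 0, -0.62, 87]])

```text
time: 1.52
eef_pos: [282.0, -498.1, 208.7]
tool_rot: [0.001, 0.913, -0.408, -0.0]
wrist_force: [0.1, -0.2, 0.1]
width: 86.9
```

```bash
python3 -c "
from h import *
plan([505,-193,215],5)"
```

```text
t 1.52 pos [ 282.  -498.1  208.7] F [ 0.1 -0.2  0.1] w 86.9 d [223.  305.1   6.3] n 10
[-0.2, -0.92, -0.02, 0.0, 0.0, -0.62, 87]
[-0.11, -0.94, -0.02, 0.0, 0.0, -0.62, 87]
[-0.02, -0.94, -0.02, 0.0, 0.0, -0.62, 87]
[0.06, -0.94, -0.02, 0.0, 0.0, -0.62, 87]
[0.15, -0.93, -0.02, 0.0, 0.0, -0.62, 87]
[0.24, -0.91, -0.02, 0.0, 0.0, -0.62, 87]
[0.32, -0.89, -0.02, 0.0, 0.0, -0.62, 87]
[0.4, -0.85, -0.02, 0.0, 0.0, -0.62, 87]
[0.48, -0.81, -0.02, 0.0, 0.0, -0.62, 87]
[0.55, -0.77, -0.02, 0.0, 0.0, -0.62, 87]
```

Tracking is accurate, so I'll go on to the hover pose.

>>> play_rows(moves=[[-0.2, -0.92, -0.02, 0, 0, -0.62, 87], [-0.11, -0.94, -0.02, 0, 0, -0.62, 87], [-0.02, -0.94, -0.02, 0, 0, -0.62, 87], [0.06, -0.94, -0.02, 0, 0, -0.62, 87], [0.15, -0.93, -0.02, 0, 0, -0.62, 87]])

```text
time: 2.15
eef_pos: [398.0, -334.3, 212.8]
tool_rot: [0.002, 0.985, -0.172, 0.0]
wrist_force: [0.9, 0.5, 0.1]
width: 87.2
```

>>> play_rows(moves=[[0.24, -0.91, -0.02, 0, 0, -0.62, 87], [0.32, -0.89, -0.02, 0, 0, -0.62, 87], [0.4, -0.85, -0.02, 0, 0, -0.62, 87], [0.48, -0.81, -0.02, 0, 0, -0.62, 87], [0.55, -0.77, -0.02, 0, 0, -0.62, 87]])

```text
time: 2.78
eef_pos: [507.1, -165.4, 216.7]
tool_rot: [0.002, 0.997, 0.075, 0.0]
wrist_force: [-0.2, -0.4, 0.1]
width: 87.4
```

```bash
python3 - <<'E'
from h import *
plan([505,-193,215],5)
p=manip.read_camera("wrist"); X=cloud(p); cv2.imwrite("pics/w1.png",p["pixels"]); np.savez("w1.npz",X=X,px=p["pixels"])
z=X[...,2]; m=(z>143)&(z<156)&(np.hypot(X[...,0]-520,X[...,1]+193)<40)
print(m.sum()); 
if m.sum()>20: print("knob",cv2.minEnclosingCircle(X[m][:,:2].astype(np.float32)),np.median(z[m]))
E
```

```text
t 2.77 pos [ 507.1 -165.4  216.7] F [-0.2 -0.4  0.1] w 87.4 d [ -2.1 -27.6  -1.7] n 1
[-0.16, 0.67, 0.05, 0.03, -0.0, 0.42, 87]
738
knob ((519.7569580078125, -192.58920288085938), 13.901962280273438) 151.0261178984625
```

View pics/w1.png

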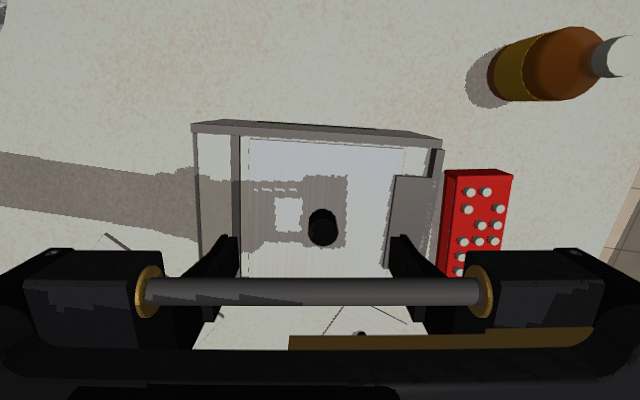

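The wrist picture shows the knob at (322,228) on the shaker's lid, with the lip at (410,225) on the right, the front kerb near (238,200) and the rack at (477,220) outside. I'll check the lid size and the gaps along the slide direction.

```bash
python3 - <<'E'
from h import *
d=np.load("w1.npz"); X=d["X"]; z=X[...,2]
P=X[(z>100)&(z<130)&(np.abs(X[...,0]-515)<170)&(np.abs(X[...,1]+190)<120)]
# outer +y wall edge -> yaw
b=np.arange(420,620,8); e=[(c,P[(abs(P[:,0]-c)<4)][:,1].max()) for c in b if (abs(P[:,0]-c)<4).sum()>5]
e=np.array(e); k=np.polyfit(e[:,0],e[:,1],1); print("yaw",np.degrees(np.arctan(k[0])),"res",np.std(e[:,1]-np.polyval(k,e[:,0])))
a=np.radians(5); kx=np.array([519.8,-192.6]); Rm=np.array([[np.cos(a),np.sin(a)],[-np.sin(a),np.cos(a)]])
L=(P[:,:2]-kx)@Rm.T
for y0 in (25,45,60):
    m=abs(L[:,1]-y0)<3; o=[(int(c),round(float(np.median(P[m&(abs(L[:,0]-c)<2)][:,2])),1)) for c in list(range(-140,-60,4))+list(range(40,110,4)) if (m&(abs(L[:,0]-c)<2)).sum()>3]
    print("along x rel knob, y",y0,o)
m=abs(L[:,0]+20)<6
print("along y",[(int(c),round(float(np.median(P[m&(abs(L[:,1]-c)<1.5)][:,2])),1)) for c in range(60,100,3) if (m&(abs(L[:,1]-c)<1.5)).sum()>3])
plan([519.8,-192.6,200],5)
E
```

```text
yaw 5.077679815829368 res 0.09520335022829528
along x rel knob, y 25 [(-132, 105.6), (-128, 105.8), (-124, 105.4), (-120, 105.3), (-116, 105.2), (-112, 105.3), (-108, 105.2), (-104, 105.0), (-100, 105.2), (-96, 105.4), (-92, 111.5), (-88, 111.2), (-84, 107.0), (-80, 105.3), (-76, 105.9), (-72, 111.1), (-68, 111.4), (-64, 111.1), (40, 111.2), (44, 111.2), (48, 110.9), (52, 111.4), (56, 111.2), (60, 111.1), (64, 111.3), (68, 115.5), (72, 119.5), (76, 119.8), (80, 119.5), (84, 119.5), (88, 119.6), (92, 119.5), (96, 119.6), (100, 119.6), (104, 119.5), (108, 119.3)]
along x rel knob, y 45 [(-132, 106.0), (-128, 106.2), (-124, 105.4), (-120, 105.3), (-116, 105.1), (-112, 105.5), (-108, 105.4), (-104, 105.0), (-100, 105.1), (-96, 105.2), (-92, 111.1), (-88, 111.4), (-84, 106.5), (-80, 105.3), (-76, 105.2), (-72, 111.1), (-68, 111.2), (-64, 111.0), (40, 110.9), (44, 110.8), (48, 111.3), (52, 111.0), (56, 111.2), (60, 111.0), (64, 111.3), (68, 116.2), (72, 119.9), (76, 119.6), (80, 119.5), (84, 119.7), (88, 119.7), (92, 119.5), (96, 119.6), (100, 119.7), (104, 119.6), (108, 119.5)]
along x rel knob, y 60 [(-132, 105.9), (-128, 106.1), (-124, 105.4), (-120, 105.0), (-116, 105.0), (-112, 105.2), (-108, 105.2), (-104, 105.2), (-100, 105.1), (-96, 105.7), (-92, 111.2), (-88, 111.3), (-84, 106.0), (-80, 105.1), (-76, 106.1), (-72, 110.9), (-68, 111.0), (-64, 111.3), (40, 111.2), (44, 111.5), (48, 111.2), (52, 111.1), (56, 111.4), (60, 110.8), (64, 111.3), (68, 111.3), (72, 111.2), (76, 105.6), (80, 105.5), (84, 105.3), (88, 104.9), (92, 105.2), (96, 105.2), (100, 109.7), (104, 119.5), (108, 119.7)]
along y [(60, 111.3), (63, 111.0), (66, 111.2), (69, 111.1), (72, 111.2), (75, 106.2), (78, 110.0), (81, 110.1), (84, 110.2), (87, 105.6)]
t 2.83 pos [ 510.2 -158.7  217.3] F [1.3 3.3 1. ] w 87.0 d [  9.6 -33.9 -17.3] n 1
[0.1, 0.87, 0.43, 0.0, -0.03, 0.49, 87]
```

The lid edges are at ±75 mm, so it is the 150 mm one. The gap to the front kerb is about 9.5 mm and the overlap under the lip about 6.5 mm.

>>> play_rows(moves=[[0.1, 0.87, 0.43, 0, 0, 0.49, 87], [0, 0, 0, 0, 0, 0, 87]])

```text
time: 3.08
eef_pos: [521.4, -188.6, 200.0]
tool_rot: [-0.0, 0.999, 0.048, 0.003]
wrist_force: [-0.1, -1.0, -0.7]
width: 86.9
```

```bash
python3 -c "
from h import *
plan([519.8,-192.6,119],5,n=4)"
```

```text
t 3.08 pos [ 521.4 -188.6  200. ] F [-0.1 -1.  -0.7] w 86.9 d [ -1.6  -4.  -81. ] n 4
[-0.02, 0.02, 0.51, -0.0, -0.01, 0.01, 87]
[-0.01, 0.02, 0.51, -0.0, -0.01, 0.01, 87]
[-0.01, 0.02, 0.51, -0.0, -0.01, 0.01, 87]
[-0.01, 0.02, 0.51, -0.0, -0.01, 0.01, 87]
```

>>> play_rows(moves=[[-0.03, 0.06, 0.5, 0, 0, 0.01, 87], [-0.01, 0.03, 0.5, 0, 0, 0.01, 87], [0, 0.01, 0.5, 0, 0, 0, 87], [0, 0, 0.4, 0, 0, 0, 87], [0, 0, 0, 0, 0, 0, 87]])

```text
time: 3.7
eef_pos: [521.9, -186.4, 123.8]
tool_rot: [-0.001, 0.999, 0.052, 0.004]
wrist_force: [0.0, 0.7, -0.1]
width: 87.1
```

```bash
python3 -c "
from h import *
plan([519.8,-192.6,119],5,n=1)"
```

```text
t 3.7 pos [ 521.9 -186.4  123.8] F [ 0.   0.7 -0.1] w 87.1 d [-2.1 -6.2 -4.8] n 1
[-0.07, 0.15, 0.12, -0.01, -0.05, 0.12, 87]
```

>>> play_rows(moves=[[-0.06, 0.15, 0.12, 0, -0.05, 0.1, 87], [0, 0, 0, 0, 0, 0, 87]])

```text
time: 3.95
eef_pos: [520.9, -193.0, 120.0]
tool_rot: [-0.0, 0.999, 0.045, 0.001]
wrist_force: [0.8, -0.2, 0.8]
width: 86.9
```

```bash
python3 -c "
from h import *
plan([519.8,-192.6,119],5,n=1)"
```

```text
t 3.95 pos [ 520.9 -193.   120. ] F [ 0.8 -0.2  0.8] w 86.9 d [-1.1  0.4 -1. ] n 1
[-0.03, -0.01, 0.03, 0.0, -0.01, 0.01, 87]
```

>>> play_rows(moves=[[-0.03, 0, 0.02, 0, 0, 0, 32], [0, 0, 0, 0, 0, 0, 20], [0, 0, 0, 0, 0, 0, 20], [0, 0, 0, 0, 0, 0, 20], [0, 0, 0, 0, 0, 0, 20]], newtons=35)

```text
time: 4.58
eef_pos: [520.5, -193.3, 120.4]
tool_rot: [0.0, 0.999, 0.045, 0.002]
wrist_force: [0.3, 0.2, -1.2]
width: 44.9
```

>>> play_rows(moves=[[0, 0, 0, 0, 0, 0, 20], [0, 0, 0, 0, 0, 0, 20]])

```text
time: 4.82
eef_pos: [520.2, -193.3, 120.3]
tool_rot: [0.0, 0.999, 0.045, 0.002]
wrist_force: [-0.3, 1.1, 0.8]
width: 25.5
```

```bash
python3 -c "
from h import *
plan([519.8,-192.6,119],5,n=1)
print(manip.sense()['ft_torque'])"
```

```text
t 4.83 pos [ 520.2 -193.3  120.3] F [-0.3  1.1  0.8] w 25.5 d [-0.4  0.7 -1.3] n 1
[-0.01, -0.02, 0.03, 0.01, -0.02, 0.01, 87]
[ 0.06324009 -0.08924098 -0.0587039 ]
```

>>> play_rows(moves=[[0, 0, 0, 0, 0, 0, 20], [0, 0, 0, 0, 0, 0, 20]])

```text
time: 5.08
eef_pos: [517.6, -194.0, 122.2]
tool_rot: [0.001, 0.999, 0.044, -0.001]
wrist_force: [0.7, -0.5, 1.0]
width: 20.4
```

```bash
python3 - <<'E'
from h import *
plan([519.8,-192.6,119],5,n=1)
p=manip.read_camera("wrist"); X=cloud(p); cv2.imwrite("pics/w2.png",p["pixels"])
for n in ["top","scene"]:
    q=manip.read_camera(n); Y=cloud(q); print(n,[(np.round(d["position"]).tolist(),round(d["score"],2)) for d in manip.boxes_of("lid",q)])
    if n=="scene": cv2.imwrite("pics/s2.png",cv2.resize(q["pixels"][140:280,200:360],None,fx=4,fy=4))
a=np.radians(5); kx=np.array([519.8,-192.6]); Rm=np.array([[np.cos(a),np.sin(a)],[-np.sin(a),np.cos(a)]])
P=X[(X[...,2]>100)&(X[...,2]<130)]; L=(P[:,:2]-kx)@Rm.T
m=abs(L[:,1]-60)<4
print([(int(c),round(float(np.median(P[m&(abs(L[:,0]-c)<1.5)][:,2])),1)) for c in list(range(-100,-60,3))+list(range(60,100,3)) if (m&(abs(L[:,0]-c)<1.5)).sum()>3])
s=manip.sense(); print(s["width"],s["wrist_force"])
E
```

```text
t 5.08 pos [ 517.6 -194.   122.2] F [ 0.7 -0.5  1. ] w 20.4 d [ 2.2  1.4 -3.2] n 1
[0.06, -0.03, 0.08, 0.02, 0.02, 0.01, 87]
top [([618.0, -422.0, 2.0], 0.83), ([261.0, -446.0, 9.0], 0.75)]
scene [([532.0, -182.0, 113.0], 0.81), ([275.0, -445.0, 10.0], 0.56)]
[(-100, 105.2), (-97, 105.1), (-94, 105.4), (-91, 111.1), (-88, 110.9), (-85, 109.8), (-82, 105.0), (-79, 105.1), (-76, 110.1), (-73, 111.0), (-70, 111.2), (-67, 111.2), (-64, 111.1), (-61, 111.1), (60, 111.2), (63, 111.1), (66, 111.2), (69, 111.1), (72, 111.2), (75, 110.6), (78, 105.1), (81, 105.1), (84, 104.8), (87, 105.0), (90, 105.1), (93, 105.0), (96, 104.9), (99, 105.1)]
19.897799147987925 [-0.34537705 -0.03273381  1.98762351]
```

View pics/w2.png

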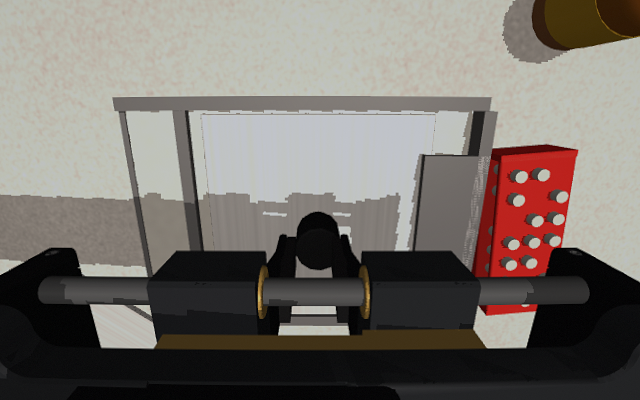

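The knob at (318,245) seems to stand further from the camera than the closed fingers at (285..350,260). The fingers may have closed beside it, so I'll measure both in the cloud.

```bash
python3 - <<'E'
from h import *
plan([519.8,-192.6,119],5,n=1)
p=manip.read_camera("wrist"); X=cloud(p)
v=slice(205,275)
Q=X[v,270:362]; z=Q[...,2]
m=(z>146)&(z<154); print("knob top?",m.sum(), cv2.minEnclosingCircle(Q[m][:,:2].astype(np.float32)), np.percentile(Q[m],[2,50,98],axis=0).round(1))
for (r,c) in [(215,318),(230,318),(245,318),(260,318),(268,318),(245,285),(255,283),(262,285),(270,285),(245,345),(255,350),(262,348),(290,285)]:
    print((r,c),np.round(X[r,c],1),p["pixels"][r,c])
E
```

```text
t 5.33 pos [ 517.9 -193.9  121.8] F [-0.3 -0.   2. ] w 19.9 d [ 1.9  1.3 -2.8] n 1
[0.05, -0.03, 0.07, 0.01, 0.02, 0.01, 87]
knob top? 1455 ((516.97802734375, -187.26031494140625), 19.305234909057617) [[ 506.3 -203.9  147. ]
 [ 518.3 -190.2  151. ]
 [ 528.7 -179.5  153.4]]
(215, 318) [ 519.2 -179.8  126.5] [4 5 5]
(230, 318) [ 518.9 -180.2  150.5] [16 16 16]
(245, 318) [ 519.8 -189.5  150.3] [11 11 12]
(260, 318) [ 520.7 -199.2  150.2] [11 11 11]
(268, 318) [ 521.2 -204.5  150.1] [11 10 10]
(245, 285) [ 501.8 -183.5  166.5] [5 5 7]
(255, 283) [ 501.7 -184.6  175.5] [8 9 7]
(262, 285) [ 503.2 -184.8  181.9] [10 10  9]
(270, 285) [ 503.9 -184.9  189.2] [10  9 10]
(245, 345) [ 532.9 -180.7  166.3] [4 2 4]
(255, 350) [ 534.  -180.   178.8] [5 5 5]
(262, 348) [ 532.5 -180.8  184.5] [6 5 5]
(290, 285) [ 506.9 -163.   237.6] [74 75 77]
```

View pics/s2.png

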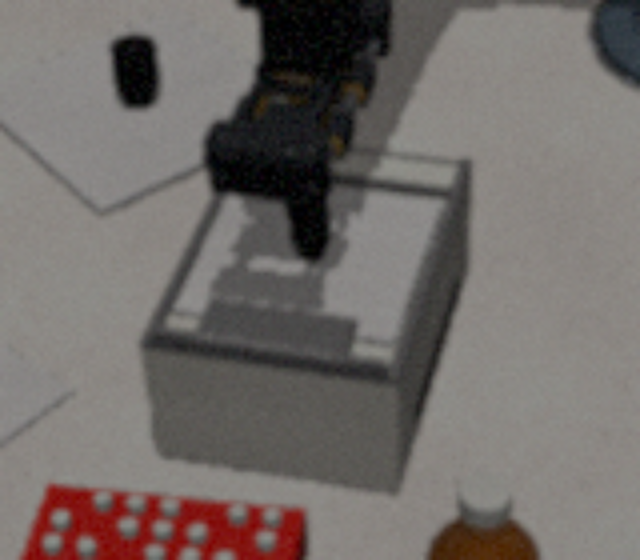

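>>> play_rows(moves=[[0, 0, 0, 0, 0, 0, 10], [0, 0, 0, 0, 0, 0, 10], [0, 0, 0, 0, 0, 0, 10]])

```text
time: 5.75
eef_pos: [518.9, -193.7, 121.8]
tool_rot: [0.001, 0.999, 0.044, -0.0]
wrist_force: [1.4, -0.4, 2.0]
width: 10.5
```

```bash
python3 - <<'E'
from h import *
plan([519.8,-192.6,119],5,n=1)
p=manip.read_camera("wrist"); X=cloud(p); np.savez("w3.npz",X=X,px=p["pixels"])
cv2.imwrite("pics/w3.png",cv2.resize(cv2.convertScaleAbs(p["pixels"][190:330,240:400],alpha=2.5,beta=20),None,fx=4,fy=4,interpolation=cv2.INTER_CUBIC))
for r in (240,250,258):
    print(r,[(c,)+tuple(np.round(X[r,c]).astype(int)) for c in range(268,368,4) if not np.isnan(X[r,c,0])])
E
```

```text
t 5.75 pos [ 518.9 -193.7  121.8] F [ 1.4 -0.4  2. ] w 10.5 d [ 0.9  1.1 -2.8] n 1
[0.02, -0.03, 0.07, 0.01, 0.0, 0.01, 87]
240 [(268, np.int64(487), np.int64(-207), np.int64(111)), (272, np.int64(490), np.int64(-207), np.int64(112)), (276, np.int64(493), np.int64(-207), np.int64(111)), (280, np.int64(496), np.int64(-206), np.int64(111)), (284, np.int64(499), np.int64(-206), np.int64(111)), (288, np.int64(504), np.int64(-184), np.int64(158)), (292, np.int64(506), np.int64(-183), np.int64(160)), (296, np.int64(508), np.int64(-185), np.int64(155)), (300, np.int64(510), np.int64(-185), np.int64(156)), (304, np.int64(512), np.int64(-185), np.int64(156)), (308, np.int64(515), np.int64(-186), np.int64(152)), (312, np.int64(517), np.int64(-186), np.int64(152)), (316, np.int64(519), np.int64(-186), np.int64(151)), (320, np.int64(522), np.int64(-185), np.int64(152)), (324, np.int64(524), np.int64(-183), np.int64(156)), (328, np.int64(526), np.int64(-183), np.int64(156)), (332, np.int64(528), np.int64(-181), np.int64(159)), (336, np.int64(530), np.int64(-181), np.int64(159)), (340, np.int64(53
[... 2313 characters left out ...]
nt64(152)), (316, np.int64(520), np.int64(-197), np.int64(151)), (320, np.int64(523), np.int64(-198), np.int64(150)), (324, np.int64(523), np.int64(-185), np.int64(174)), (328, np.int64(525), np.int64(-183), np.int64(178)), (332, np.int64(527), np.int64(-183), np.int64(178)), (336, np.int64(528), np.int64(-182), np.int64(179)), (340, np.int64(530), np.int64(-181), np.int64(181)), (344, np.int64(532), np.int64(-180), np.int64(182)), (348, np.int64(525), np.int64(-154), np.int64(232)), (352, np.int64(526), np.int64(-154), np.int64(232)), (356, np.int64(528), np.int64(-154), np.int64(231)), (360, np.int64(529), np.int64(-154), np.int64(231)), (364, np.int64(530), np.int64(-154), np.int64(231))]
```

View pics/w3.png

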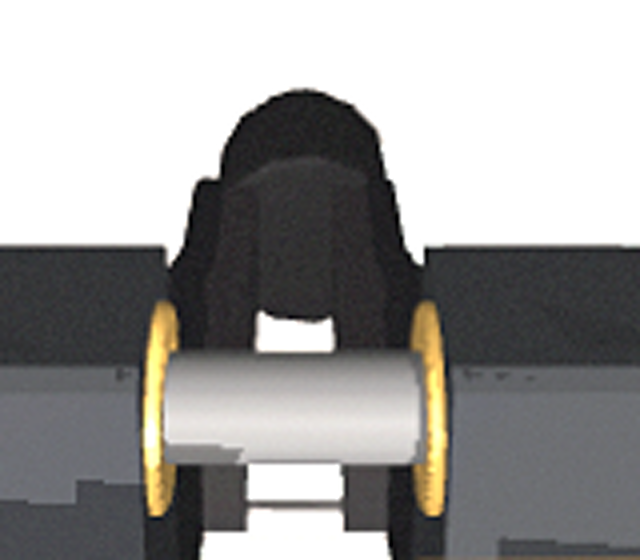

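```bash
python3 - <<'E'
from h import *
p=manip.read_camera("wrist"); s=manip.sense(); t=s["eef_pos"]; print(t,s["width"],s["wrist_force"])
def pr(P): return cv2.projectPoints(np.array(P,float).reshape(-1,1,3),cv2.Rodrigues(np.array(p["R"]))[0],np.array(p["t"]),p["mtx"],np.array(p["dist"]))[0].reshape(-1,2).round(0)
for dz in (0,10,20,30,40): print("tip z",round(t[2]+dz),pr([[t[0]-15,t[1]+8,t[2]+dz],[t[0]+15,t[1]+10,t[2]+dz]]).tolist())
print("cam pos",-np.array(p["R"]).T@np.array(p["t"]))
print("knob +y edge top/bottom",pr([[519,-178.5,151],[519,-178.5,121]]))
E
```

```text
[ 518.86499834 -193.69270993  121.78535571] 10.008964474936596 [ 0.70284819 -0.79290986  0.73867334]
tip z 122 [[292.0, 219.0], [338.0, 220.0]]
tip z 132 [[291.0, 225.0], [339.0, 226.0]]
tip z 142 [[290.0, 231.0], [340.0, 232.0]]
tip z 152 [[289.0, 238.0], [342.0, 239.0]]
tip z 162 [[288.0, 246.0], [344.0, 247.0]]
cam pos [ 511.220682   -112.23206068  313.56796526]
knob +y edge top/bottom [[317. 228.]
 [316. 210.]]
```

```bash
python3 - <<'E'
from h import *
d=np.load("w1.npz"); X=d["X"]
# w1: tcp approx (507..510,-165..-158,217), fingers around x +-43..58
m=(np.abs(X[...,1]+160)<25)&(X[...,2]>190)
for c in range(205,245,5):
    r=np.where(m[:,c])[0]; 
    if len(r): print("c",c,"first row",r[0],np.round(X[r[0]:r[0]+12:3,c],0).tolist())
for c in range(390,430,6):
    r=np.where(m[:,c])[0]
    if len(r): print("c",c,"first row",r[0],np.round(X[r[0]:r[0]+12:3,c],0).tolist())
d=np.load("w3.npz"); X=d["X"]
for c in (287,289,291,293,333,335,337,339):
    print(c,[(r,)+tuple(np.round(X[r,c]).astype(int).tolist()) for r in range(214,244,2)])
E
```

```text
c 205 first row 254 [[452.0, -162.0, 272.0], [453.0, -162.0, 274.0], [454.0, -161.0, 278.0], [455.0, -161.0, 281.0]]
c 210 first row 249 [[453.0, -162.0, 265.0], [454.0, -161.0, 270.0], [455.0, -161.0, 273.0], [456.0, -161.0, 276.0]]
c 215 first row 242 [[453.0, -161.0, 258.0], [454.0, -161.0, 262.0], [455.0, -161.0, 265.0], [456.0, -161.0, 269.0]]
c 220 first row 235 [[454.0, -161.0, 250.0], [454.0, -161.0, 253.0], [456.0, -161.0, 257.0], [456.0, -161.0, 260.0]]
c 225 first row 234 [[456.0, -161.0, 247.0], [457.0, -161.0, 251.0], [457.0, -162.0, 253.0], [458.0, -162.0, 257.0]]
c 230 first row 236 [[458.0, -163.0, 246.0], [459.0, -162.0, 251.0], [460.0, -162.0, 254.0], [461.0, -162.0, 258.0]]
c 235 first row 236 [[461.0, -161.0, 247.0], [462.0, -162.0, 250.0], [462.0, -164.0, 250.0], [463.0, -165.0, 252.0]]
c 240 first row 277 [[480.0, -135.0, 328.0], [481.0, -135.0, 331.0], [481.0, -135.0, 331.0], [481.0, -136.0, 332.0]]
c 390 first row 239 [[549.0, -150.0, 246.0], [549.0, -152.0, 247.0], [549.0, -154.0, 248.0], [549.0, -155.0, 249.0]]
c 396 first row 236 [[551.0, -148.0, 247.0], [5
[... 2865 characters left out ...]
, -186, 112), (220, 534, -187, 111), (222, 535, -189, 111), (224, 535, -190, 112), (226, 535, -192, 111), (228, 535, -194, 111), (230, 535, -195, 111), (232, 536, -197, 110), (234, 533, -190, 131), (236, 531, -181, 155), (238, 530, -181, 158), (240, 530, -181, 159), (242, 530, -182, 161)]
339 [(214, 535, -183, 111), (216, 536, -185, 110), (218, 536, -186, 112), (220, 536, -187, 112), (222, 536, -189, 111), (224, 536, -191, 111), (226, 536, -192, 112), (228, 537, -193, 111), (230, 537, -195, 111), (232, 537, -196, 112), (234, 537, -198, 111), (236, 537, -200, 111), (238, 532, -181, 156), (240, 531, -181, 159), (242, 531, -180, 163)]<stdin>:13: RuntimeWarning: invalid value encountered in cast
```

The depth points show the finger ends at z 153 with the reported TCP at 122. In the hover picture they were at 247 with the TCP at 217. So the real fingertips sit about 31 mm above the reported TCP, and the fingers closed just above the knob without harm. I'll reopen, lower by that offset and check again.

>>> play_rows(moves=[[0.04, 0, -0.1, 0, 0, 0, 70], [0, 0, 0, 0, 0, 0, 70], [0, 0, 0, 0, 0, 0, 70], [0, 0, 0, 0, 0, 0, 70], [0, 0, 0, 0, 0, 0, 70]])

```text
time: 6.48
eef_pos: [519.2, -193.4, 125.1]
tool_rot: [0.0, 0.999, 0.044, -0.002]
wrist_force: [-1.5, -0.0, -0.3]
width: 52.4
```

>>> play_rows(moves=[[0, 0, 0, 0, 0, 0, 70], [0, 0, 0, 0, 0, 0, 70]])

```text
time: 6.72
eef_pos: [519.1, -193.4, 125.1]
tool_rot: [0.0, 0.999, 0.044, -0.002]
wrist_force: [-0.4, 0.0, 0.1]
width: 67.8
```

```bash
python3 -c "
from h import *
plan([520.5,-194,89],5,70,n=2)"
```

```text
t 6.72 pos [ 519.1 -193.4  125.1] F [-0.4  0.   0.1] w 67.8 d [  1.4  -0.6 -36.1] n 2
[0.02, 0.01, 0.45, 0.0, 0.01, 0.01, 70]
[0.02, 0.01, 0.45, 0.0, 0.01, 0.01, 70]
```

>>> play_rows(moves=[[0.02, 0.02, 0.3, 0, 0.01, 0.01, 70], [0.02, 0.02, 0.3, 0, 0.01, 0.01, 70], [0.02, 0, 0.2, 0, 0, 0, 70], [0, 0, 0, 0, 0, 0, 70]])

```text
time: 7.22
eef_pos: [521.1, -194.8, 89.9]
tool_rot: [0.0, 0.999, 0.043, -0.001]
wrist_force: [0.0, -0.7, 0.2]
width: 70.0
```

```bash
python3 - <<'E'
from h import *
plan([520.5,-194,89],5,70,n=1)
p=manip.read_camera("wrist"); X=cloud(p); 
t=manip.sense()["eef_pos"]
m=(X[...,2]>113)&(X[...,2]<170)&(np.abs(X[...,1]-t[1])<20)&(np.abs(X[...,0]-t[0])>22)&(np.abs(X[...,0]-t[0])<70)
for sgn in (-1,1):
    Q=X[m&(sgn*(X[...,0]-t[0])>0)]; print(sgn,len(Q),np.percentile(Q,[1,5,50,99],axis=0).round(1).tolist() if len(Q) else "")
m=(abs(X[...,2]-151)<3)&(np.hypot(X[...,0]-520,X[...,1]+193)<22); print("knob",cv2.minEnclosingCircle(X[m][:,:2].astype(np.float32)))
E
```

```text
t 7.22 pos [ 521.1 -194.8   89.9] F [ 0.  -0.7  0.2] w 70.0 d [-0.6  0.8 -0.9] n 1
[-0.01, -0.02, 0.02, -0.0, 0.01, -0.01, 70]
-1 1674 [[472.4, -206.9, 120.2], [474.4, -205.2, 122.8], [482.4, -188.0, 148.3], [486.5, -186.1, 169.6]]
1 2161 [[554.7, -202.6, 114.1], [555.1, -200.0, 117.3], [559.6, -181.9, 140.4], [591.1, -176.0, 169.5]]
knob ((519.8944091796875, -190.86842346191406), 13.83104133605957)
```

The fingertips are now at z about 120 and straddle the knob. Closing.

>>> play_rows(moves=[[-0.02, -0.03, 0.01, 0, 0, 0, 22], [0, 0, 0, 0, 0, 0, 22], [0, 0, 0, 0, 0, 0, 22], [0, 0, 0, 0, 0, 0, 22], [0, 0, 0, 0, 0, 0, 22]], newtons=35)

```text
time: 7.9
eef_pos: [520.9, -193.8, 90.9]
tool_rot: [0.001, 0.999, 0.043, 0.0]
wrist_force: [-1.2, -0.0, -0.1]
width: 28.4
```

>>> play_rows(moves=[[0, 0, 0, 0, 0, 0, 22], [0, 0, 0, 0, 0, 0, 22]])

```text
time: 8.15
eef_pos: [520.8, -193.8, 90.9]
tool_rot: [0.001, 0.999, 0.043, -0.0]
wrist_force: [-0.9, -0.7, 0.3]
width: 27.2
```

>>> play_rows(moves=[[-0.08, 0, 0, 0, 0, 0, 22], [-0.08, 0, 0, 0, 0, 0, 22], [0, 0, 0, 0, 0, 0, 22]])

```text
time: 8.52
eef_pos: [515.0, -194.2, 90.9]
tool_rot: [0.001, 0.999, 0.043, 0.001]
wrist_force: [-0.2, -0.9, -0.4]
width: 27.5
```

>>> play_rows(moves=[[-0.04, 0, 0, 0, 0, 0, 22], [-0.03, 0, 0, 0, 0, 0, 22]])

```text
time: 8.78
eef_pos: [512.4, -194.3, 91.0]
tool_rot: [0.0, 0.999, 0.043, 0.001]
wrist_force: [2.2, -0.1, -0.4]
width: 27.1
```

>>> play_rows(moves=[[-0.03, 0, 0, 0, 0, 0, 22]])

```text
time: 8.9
eef_pos: [511.3, -194.4, 91.0]
tool_rot: [0.0, 0.999, 0.043, 0.002]
wrist_force: [1.9, 0.4, -2.5]
width: 27.4
```

>>> play_rows(moves=[[-0.03, 0, 0, 0, 0, 0, 22]])

```text
time: 9.02
eef_pos: [511.0, -194.5, 91.2]
tool_rot: [0.001, 0.999, 0.043, 0.003]
wrist_force: [3.9, 0.5, -2.3]
width: 27.3
```

>>> play_rows(moves=[[-0.04, 0, 0, 0, 0, 0, 22]])

```text
time: 9.15
eef_pos: [511.0, -194.5, 91.6]
tool_rot: [0.001, 0.999, 0.043, 0.004]
wrist_force: [5.8, 1.3, -3.2]
width: 27.2
```

```bash
python3 - <<'E'
from h import *
p=manip.read_camera("wrist"); X=cloud(p)
a=np.radians(5.08); kx=np.array([519.8,-192.4]); Rm=np.array([[np.cos(a),np.sin(a)],[-np.sin(a),np.cos(a)]])
P=X[(X[...,2]>100)&(X[...,2]<130)]; L=(P[:,:2]-kx)@Rm.T
for y in (25,45,60):
    m=abs(L[:,1]-y)<4
    print(y,[(int(c),round(float(np.median(P[m&(abs(L[:,0]-c)<1)][:,2])),1)) for c in list(range(-92,-78,2))+list(range(58,86,2)) if (m&(abs(L[:,0]-c)<1)).sum()>3])
plan([511,-194.5,91],5)
E
```

```text
25 [(-92, 110.9), (-90, 111.2), (-88, 111.0), (-86, 111.0), (-84, 111.0), (-82, 111.2), (-80, 111.2), (58, 112.3), (60, 112.5), (62, 112.5), (64, 112.5), (66, 115.2), (68, 117.5), (70, 118.7), (72, 119.4), (74, 119.5), (76, 119.5), (78, 119.6), (80, 119.6), (82, 119.5), (84, 119.6)]
45 [(-92, 110.9), (-90, 111.1), (-88, 111.2), (-86, 111.2), (-84, 111.1), (-82, 111.3), (-80, 110.9), (58, 112.6), (60, 112.3), (62, 112.6), (64, 112.3), (66, 117.7), (68, 117.3), (70, 118.7), (72, 119.3), (74, 119.6), (76, 119.4), (78, 119.5), (80, 119.6), (82, 119.4), (84, 119.4)]
60 [(-92, 111.1), (-90, 111.1), (-88, 110.9), (-86, 111.2), (-84, 110.9), (-82, 111.2), (-80, 111.2), (58, 112.3), (60, 112.4), (62, 112.4), (64, 112.3), (68, 104.9), (70, 105.1), (72, 105.2), (74, 105.1), (76, 105.0), (78, 104.8), (80, 105.0), (82, 105.0), (84, 105.1)]
t 9.2 pos [ 511.  -194.5   91.7] F [ 5.2  0.5 -2.6] w 27.3 d [ 0.   0.  -0.7] n 1
[0.0, -0.0, 0.02, 0.01, -0.06, -0.01, 87]
```

The lid is seated against the front kerb, the force rises, and the rear edge at 65–66 is clear of the lip at about 68. I'll relax the push by under 1 mm, level it, and lift slowly.

>>> play_rows(moves=[[0.02, 0, 0, 0, -0.06, 0, 22], [0, 0, -0.08, 0, 0, 0, 22]])

```text
time: 9.45
eef_pos: [510.6, -194.3, 93.7]
tool_rot: [0.0, 0.999, 0.043, -0.001]
wrist_force: [4.4, 0.2, -6.5]
width: 27.3
```

>>> play_rows(moves=[[0, 0, -0.08, 0, 0, 0, 22], [0, 0, -0.08, 0, 0, 0, 22]])

```text
time: 9.7
eef_pos: [508.9, -194.1, 99.6]
tool_rot: [-0.0, 0.999, 0.043, -0.003]
wrist_force: [-0.9, -0.1, -5.3]
width: 27.0
```

```bash
python3 - <<'E'
from h import *
p=manip.read_camera("wrist"); X=cloud(p)
a=np.radians(5.08); kx=np.array([519.8,-192.4]); Rm=np.array([[np.cos(a),np.sin(a)],[-np.sin(a),np.cos(a)]])
P=X[(X[...,2]>100)&(X[...,2]<135)]; L=(P[:,:2]-kx)@Rm.T
for y in (25,45,60):
    m=abs(L[:,1]-y)<4
    print(y,[(int(c),round(float(np.median(P[m&(abs(L[:,0]-c)<1)][:,2])),1)) for c in list(range(-92,-78,2))+list(range(58,78,2)) if (m&(abs(L[:,0]-c)<1)).sum()>3])
plan([511,-194.5,150],5)
E
```

```text
25 [(-92, 110.9), (-90, 111.4), (-86, 120.1), (-84, 120.1), (-82, 120.1), (-80, 120.4), (58, 119.5), (60, 119.5), (62, 119.4), (64, 118.6), (66, 117.1), (68, 118.7), (70, 118.8), (72, 119.5), (74, 119.5), (76, 119.7)]
45 [(-92, 110.8), (-90, 111.3), (-86, 119.8), (-84, 120.3), (-82, 120.4), (-80, 120.5), (58, 119.4), (60, 119.4), (62, 119.3), (64, 118.8), (66, 120.0), (68, 118.1), (70, 118.7), (72, 119.4), (74, 119.4), (76, 119.6)]
60 [(-92, 111.0), (-90, 111.1), (-86, 119.9), (-84, 120.1), (-82, 120.2), (-80, 120.3), (58, 119.6), (60, 119.3), (62, 119.4), (64, 118.8), (70, 105.3), (72, 104.9), (74, 105.0), (76, 105.2)]
t 9.75 pos [ 509.1 -194.2  100. ] F [ 0.2  0.8 -4.3] w 27.0 d [ 1.9 -0.3 50. ] n 2
[0.02, 0.01, -0.62, -0.0, 0.02, -0.0, 87]
[0.02, 0.01, -0.62, -0.0, 0.02, -0.0, 87]
```

>>> play_rows(moves=[[0, 0, -0.2, 0, 0.02, 0, 22], [0.02, 0, -0.4, 0, 0, 0, 22], [0, 0, -0.5, 0, 0, 0, 22], [0, 0, -0.3, 0, 0, 0, 22], [0, 0, 0, 0, 0, 0, 22]])

```text
time: 10.38
eef_pos: [508.4, -194.5, 160.4]
tool_rot: [0.0, 0.999, 0.043, -0.003]
wrist_force: [-0.4, 0.4, -5.1]
width: 27.0
```

```bash
python3 - <<'E'
from h import *
for n in ("top","scene"):
    d=np.load(f"{n}0.npz"); X=d["X"]; g=d["px"].astype(int).mean(-1)
    m=(g<85)&(abs(X[...,2]-3)<14)&(abs(X[...,0]-490)<180)&(abs(X[...,1]-195)<170)
    m=cv2.morphologyEx(m.astype(np.uint8),cv2.MORPH_CLOSE,np.ones((3,3))); m=cv2.morphologyEx(m,cv2.MORPH_OPEN,np.ones((5,5)))
    k,l,st,c=cv2.connectedComponentsWithStats(m); i=1+np.argmax(st[1:,4]); P=X[l==i]
    r=cv2.minAreaRect(P[:,:2].astype(np.float32)); print(n,r,np.nanmean(P,0),st[i])
plan([484,193,150],5,22)
E
```

```text
top ((nan, nan), (0.0, 0.0), 0.0) [479.52525289 194.48860456   4.08782258] [ 151  171   91   99 8226]
scene ((488.0805358886719, 195.44186401367188), (252.75108337402344, 233.290283203125), 5.586492538452148) [495.80475307 196.793097     4.4993621 ] [ 370  219   89   75 4554]
t 10.38 pos [ 508.4 -194.5  160.4] F [-0.4  0.4 -5.1] w 27.0 d [-24.4 387.5 -10.4] n 10
[0.02, -0.97, 0.03, 0.0, 0.0, -0.0, 22]
[0.02, -0.97, 0.03, 0.0, 0.0, -0.0, 22]
[0.02, -0.97, 0.03, 0.0, 0.0, -0.0, 22]
[0.02, -0.97, 0.03, 0.0, 0.0, -0.0, 22]
[0.02, -0.97, 0.03, 0.0, 0.0, -0.0, 22]
[0.02, -0.97, 0.03, 0.0, 0.0, -0.0, 22]
[0.02, -0.97, 0.03, 0.0, 0.0, -0.0, 22]
[0.02, -0.97, 0.03, 0.0, 0.0, -0.0, 22]
[0.02, -0.97, 0.03, 0.0, 0.0, -0.0, 22]
[0.02, -0.97, 0.03, 0.0, 0.0, -0.0, 22]
```

>>> play_rows(moves=[[0, -0.5, 0, 0, 0.02, 0, 22], [0.02, -0.9, 0, 0, 0, 0, 22], [0.02, -0.95, 0, 0, 0, 0, 22], [0.02, -0.95, 0, 0, 0, 0, 22], [0.02, -0.95, 0, 0, 0, 0, 22]])

```text
time: 11.0
eef_pos: [492.9, -17.4, 157.4]
tool_rot: [-0.001, 0.999, 0.041, -0.004]
wrist_force: [0.1, -0.1, -5.6]
width: 27.1
```

>>> play_rows(moves=[[0.02, -0.95, 0, 0, 0, 0, 22], [0.02, -0.95, 0, 0, 0, 0, 22], [0.02, -0.95, 0, 0, 0, 0, 22], [0.02, -0.9, 0, 0, 0, 0, 22], [0.02, -0.7, 0, 0, 0, 0, 22]])

```text
time: 11.62
eef_pos: [473.1, 173.2, 155.2]
tool_rot: [-0.002, 0.999, 0.046, -0.008]
wrist_force: [0.1, -0.4, -4.6]
width: 27.1
```

```bash
python3 -c "
from h import *
plan([484,195,40],5,22)"
```

```text
t 11.62 pos [473.1 173.2 155.2] F [ 0.1 -0.4 -4.6] w 27.1 d [  10.9   21.8 -115.2] n 3
[0.12, -0.17, 0.96, -0.01, 0.04, 0.01, 22]
[0.12, -0.17, 0.96, -0.01, 0.04, 0.01, 22]
[0.11, -0.17, 0.96, -0.01, 0.04, 0.01, 22]
```

>>> play_rows(moves=[[0.12, -0.15, 0.4, 0, 0.04, 0, 22], [0.1, -0.1, 0.7, 0, 0.04, 0, 22], [0.05, -0.1, 0.7, 0, 0.03, 0, 22], [0, 0, 0.7, 0, 0, 0, 22], [0, 0, 0.5, 0, 0, 0, 22]])

```text
time: 12.25
eef_pos: [477.3, 191.1, 28.1]
tool_rot: [-0.001, 0.999, 0.049, -0.001]
wrist_force: [-0.7, -0.8, -4.3]
width: 27.1
```

```bash
python3 - <<'E'
from h import *
plan([484,195,0],5,22)
p=manip.read_camera("wrist"); X=cloud(p); z=X[...,2]; g=p["pixels"].astype(int).mean(-1)
s=manip.sense(); t=s["eef_pos"]; zl=t[2]+20.5; print("expected lid top",zl)
m=(abs(z-zl)<7)&(np.hypot(X[...,0]-t[0],X[...,1]-t[1])<100)
P=X[m]; c,_,_,_=np.linalg.lstsq(np.c_[P[:,:2]-t[:2],np.ones(len(P))],P[:,2],rcond=None); print("plane",c,len(P))
r=np.abs(np.c_[P[:,:2]-t[:2],np.ones(len(P))]@c-P[:,2])<2; P=P[r]; c,_,_,_=np.linalg.lstsq(np.c_[P[:,:2]-t[:2],np.ones(len(P))],P[:,2],rcond=None); print("plane",c,len(P))
E
```

```text
t 12.25 pos [477.3 191.1  28.1] F [-0.7 -0.8 -4.3] w 27.1 d [  6.7   3.9 -28.1] n 1
[0.18, -0.08, 0.7, -0.02, 0.02, 0.07, 22]
expected lid top 46.31170525993933
plane [-2.47364979e-03  3.40723323e-03  4.81642888e+01] 35807
plane [-2.38460475e-03  3.79280311e-03  4.81590018e+01] 35666
```

>>> play_rows(moves=[[0.1, -0.05, 0.25, -0.02, 0.02, 0, 22], [0.05, -0.03, 0.25, 0, 0, 0, 22], [0.02, 0, 0.15, 0, 0, 0, 22], [0, 0, 0, 0, 0, 0, 22]])

```text
time: 12.8
eef_pos: [482.3, 193.7, -2.2]
tool_rot: [0.001, 0.999, 0.048, -0.002]
wrist_force: [0.1, 0.2, -5.5]
width: 27.0
```

>>> play_rows(moves=[[0, 0, 0.06, -0.01, 0, 0, 22], [0, 0, 0.06, 0, 0, 0, 22]])

```text
time: 13.05
eef_pos: [483.0, 194.0, -6.3]
tool_rot: [0.001, 0.999, 0.048, -0.001]
wrist_force: [0.2, 0.6, -4.9]
width: 27.3
```

>>> play_rows(moves=[[0, 0, 0.04, 0, 0, 0, 22], [0, 0, 0.03, 0, 0, 0, 22]])

```text
time: 13.3
eef_pos: [483.3, 194.0, -9.0]
tool_rot: [0.001, 0.999, 0.048, -0.001]
wrist_force: [-0.4, 0.6, -4.8]
width: 27.2
```

>>> play_rows(moves=[[0, 0, 0.03, 0, 0, 0, 22], [0, 0, 0.03, 0, 0, 0, 22]])

```text
time: 13.55
eef_pos: [483.3, 193.9, -10.2]
tool_rot: [0.002, 0.999, 0.048, -0.001]
wrist_force: [-5.2, -3.6, 14.8]
width: 27.0
```

>>> play_rows(moves=[[0, 0, 0.03, 0, 0, 0, 22]])

```text
time: 13.68
eef_pos: [483.3, 193.9, -10.1]
tool_rot: [0.003, 0.999, 0.048, -0.0]
wrist_force: [-3.2, -2.5, 8.1]
width: 27.2
```

It is in contact with the pad at about 10–20 N, well under 60. I'll hold a moment, check that it is flat, then release.

>>> play_rows(moves=[[0, 0, 0, 0, 0, 0, 22], [0, 0, 0, 0, 0, 0, 22]])

```text
time: 13.92
eef_pos: [483.6, 194.0, -9.9]
tool_rot: [0.003, 0.999, 0.048, -0.0]
wrist_force: [0.5, -0.6, -4.1]
width: 27.3
```

```bash
python3 - <<'E'
from h import *
plan([484,195,0],5,22)
p=manip.read_camera("wrist"); X=cloud(p); z=X[...,2]
t=manip.sense()["eef_pos"]
m=(abs(z-10)<2.5)&(np.hypot(X[...,0]-t[0],X[...,1]-t[1])<100); P=X[m]
c=np.linalg.lstsq(np.c_[P[:,:2]-t[:2],np.ones(len(P))],P[:,2],rcond=None)[0]; print("plane",c,len(P))
E
```

```text
t 13.93 pos [483.6 194.   -9.9] F [ 0.5 -0.6 -4.1] w 27.3 d [0.4 1.  9.9] n 1
[0.01, -0.02, -0.25, 0.03, 0.0, 0.06, 22]
plane [ 1.27987640e-04 -1.15693621e-03  1.02194523e+01] 35882
```

>>> play_rows(moves=[[0, 0, 0.03, 0, 0, 0, 22], [0, 0, 0.03, 0, 0, 0, 22]])

```text
time: 14.22
eef_pos: [483.6, 194.0, -10.1]
tool_rot: [0.004, 0.999, 0.048, -0.0]
wrist_force: [-4.3, -2.0, 12.1]
width: 27.0
```

>>> play_rows(moves=[[0, 0, 0, 0, 0, 0, 60], [0, 0, 0, 0, 0, 0, 60], [0, 0, 0, 0, 0, 0, 60], [0, 0, 0, 0, 0, 0, 60], [0, 0, 0, 0, 0, 0, 60]])

```text
time: 14.85
eef_pos: [485.4, 195.2, -9.3]
tool_rot: [0.003, 0.999, 0.048, 0.002]
wrist_force: [0.3, 0.7, 0.0]
width: 58.9
```

>>> play_rows(moves=[[0, 0, -0.2, 0, 0, 0, 60], [0, 0, -0.6, 0, 0, 0, 60], [0, 0, -0.9, 0, 0, 0, 60], [0, 0, -1, 0, 0, 0, 60], [0, 0, -0.9, 0, 0, 0, 60]])

```text
time: 15.48
eef_pos: [482.9, 195.4, 137.8]
tool_rot: [0.003, 0.999, 0.049, -0.001]
wrist_force: [0.8, 0.4, 0.3]
width: 59.8
```

```bash
python3 - <<'E'
from h import *
plan([484,195,0],5,22)
p=manip.read_camera("wrist"); X=cloud(p); z=X[...,2]
m=(abs(z-50)<4)&(np.hypot(X[...,0]-484,X[...,1]-194)<40); print("knob",cv2.minEnclosingCircle(X[m][:,:2].astype(np.float32)),np.median(z[m]))
m=(abs(z-10)<2.5)&(np.hypot(X[...,0]-484,X[...,1]-194)<100); P=X[m]
c=np.linalg.lstsq(np.c_[P[:,:2]-[484,194],np.ones(len(P))],P[:,2],rcond=None)[0]; print("plane",c,len(P))
p=manip.read_camera("top"); X=cloud(p); z=X[...,2]; a=np.radians(5.08)
cv2.imwrite("pics/t4.png",cv2.resize(cv2.convertScaleAbs(p["pixels"][140:280,140:390],alpha=1.6),None,fx=3,fy=3,interpolation=cv2.INTER_CUBIC)); np.savez("t4.npz",X=X,px=p["pixels"])
E
```

```text
t 15.47 pos [482.9 195.4 137.8] F [0.8 0.4 0.3] w 59.8 d [   1.1   -0.4 -137.8] n 4
[0.01, -0.0, 0.86, 0.01, 0.01, 0.02, 22]
[0.01, -0.0, 0.86, 0.01, 0.01, 0.02, 22]
[0.01, -0.0, 0.86, 0.01, 0.01, 0.02, 22]
[0.01, 0.0, 0.86, 0.01, 0.01, 0.02, 22]
knob ((483.0728454589844, 195.11981201171875), 13.892105102539062) 50.09895542143649
plane [-4.20715904e-05 -6.30703471e-04  1.01864953e+01] 18120
```

View pics/t4.png

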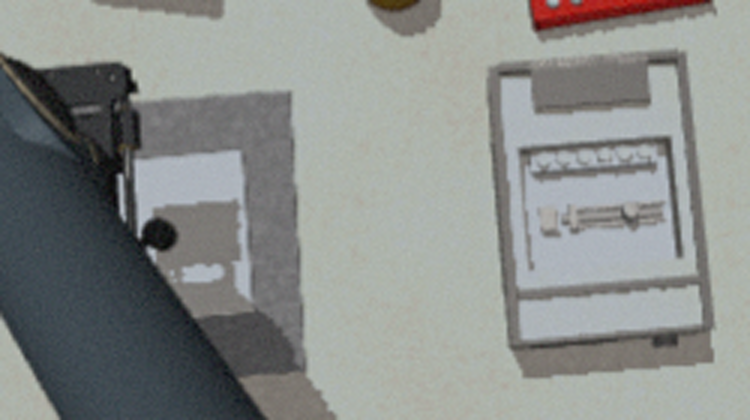

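The lid lies flat on the pad with its knob at (160,235) in the crop. It measures (483,195) against the pad centre at about (484,195). The bolt handle is at (630,212) and the keeper at (548,220). I'll go over the bolt next.

```bash
python3 -c "
from h import *
plan([501,-215,140],5,36)"
```

```text
t 15.57 pos [485.5 197.  140.4] F [0.7 0.8 1. ] w 60.0 d [ 1.55e+01 -4.12e+02 -4.00e-01] n 11
[-0.06, 0.94, 0.01, 0.0, -0.0, 0.01, 36]
[-0.06, 0.94, 0.0, 0.0, -0.0, 0.01, 36]
[-0.05, 0.94, 0.0, 0.0, -0.0, 0.01, 36]
[-0.05, 0.94, 0.0, 0.0, -0.0, 0.01, 36]
[-0.05, 0.94, 0.0, 0.0, -0.0, 0.01, 36]
[-0.05, 0.94, 0.0, 0.0, -0.0, 0.01, 36]
[-0.05, 0.94, 0.0, 0.0, -0.0, 0.01, 36]
[-0.05, 0.94, 0.0, 0.0, -0.0, 0.01, 36]
[-0.05, 0.94, 0.0, 0.0, -0.0, 0.01, 36]
[-0.05, 0.94, 0.0, 0.0, -0.0, 0.01, 36]
[-0.05, 0.94, 0.0, 0.0, -0.0, 0.01, 36]
```

>>> play_rows(moves=[[-0.06, 0.9, 0, 0, 0, 0.01, 36], [-0.06, 0.94, 0, 0, 0, 0.01, 36], [-0.05, 0.94, 0, 0, 0, 0.01, 36], [-0.05, 0.94, 0, 0, 0, 0.01, 36], [-0.05, 0.94, 0, 0, 0, 0.01, 36]])

```text
time: 16.2
eef_pos: [491.4, 8.7, 141.1]
tool_rot: [0.002, 0.999, 0.049, 0.003]
wrist_force: [-0.7, 0.3, 0.2]
width: 36.3
```

>>> play_rows(moves=[[-0.05, 0.94, 0, 0, 0, 0.01, 36], [-0.05, 0.94, 0, 0, 0, 0.01, 36], [-0.05, 0.94, 0, 0, 0, 0.01, 36], [-0.05, 0.94, 0, 0, 0, 0.01, 36], [-0.05, 0.7, 0, 0, 0, 0, 36]])

```text
time: 16.82
eef_pos: [495.7, -176.4, 140.0]
tool_rot: [0.001, 0.999, 0.046, 0.001]
wrist_force: [-0.6, -0.0, 0.4]
width: 36.3
```

>>> play_rows(moves=[[0, 0, 0, 0, 0, 0, 36]])

```text
time: 16.95
eef_pos: [494.9, -178.7, 139.3]
tool_rot: [0.001, 0.999, 0.043, 0.0]
wrist_force: [-0.5, 0.6, 0.2]
width: 35.9
```

```bash
python3 - <<'E'
from h import *
plan([501,-222,140],5,36)
p=manip.read_camera("wrist"); X=cloud(p); z=X[...,2]; np.savez("w5.npz",X=X,px=p["pixels"])
m=(z>95)&(z<101.5)&(abs(X[...,0]-501)<25)&(abs(X[...,1]+222)<40)
k,l,st,c=cv2.connectedComponentsWithStats(m.astype(np.uint8))
for i in range(1,k):
    if st[i,4]>25: print("comp",st[i].tolist(),np.median(X[l==i],0).round(1),cv2.minEnclosingCircle(X[l==i][:,:2].astype(np.float32)))
cv2.imwrite("pics/w5.png",p["pixels"])
E
```

```text
t 16.95 pos [ 494.9 -178.7  139.3] F [-0.5  0.6  0.2] w 35.9 d [  6.1 -43.3   0.7] n 2
[0.03, 0.55, -0.01, 0.01, -0.0, -0.0, 36]
[0.03, 0.55, -0.01, 0.01, -0.0, -0.0, 36]
comp [307, 252, 17, 15, 194] [ 499.7 -220.3   97.7] ((499.65533447265625, -220.77418518066406), 6.931201934814453)
```

View pics/w5.png

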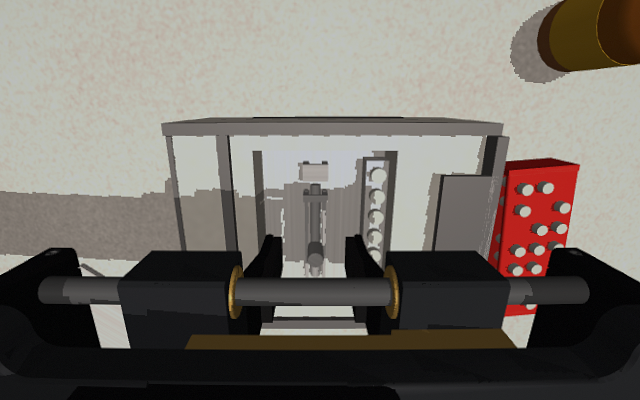

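The handle shows at about (315,258), with the keeper at (313,172) and the tubes at (376,210). The handle measures (499.7, −220.8), radius 6.9, z 97.7, all as expected.

>>> play_rows(moves=[[0.03, 0.5, 0, 0, 0, 0, 36], [0.03, 0.5, 0, 0, 0, 0, 36], [0, 0, 0, 0, 0, 0, 36], [0, 0, 0, 0, 0, 0, 36]])

```text
time: 17.5
eef_pos: [501.9, -216.1, 139.3]
tool_rot: [0.0, 0.999, 0.047, 0.0]
wrist_force: [0.4, 0.3, -0.1]
width: 36.0
```

```bash
python3 -c "
from h import *
plan([500.5,-222.5,49],5,36)"
```

```text
t 17.5 pos [ 501.9 -216.1  139.3] F [ 0.4  0.3 -0.1] w 36.0 d [ -1.4  -6.4 -90.3] n 3
[-0.02, 0.05, 0.75, 0.0, -0.0, 0.01, 36]
[-0.02, 0.05, 0.75, 0.0, -0.0, 0.01, 36]
[-0.02, 0.05, 0.75, 0.0, -0.0, 0.01, 36]
```

>>> play_rows(moves=[[-0.03, 0.16, 0.2, 0, 0, 0.01, 36], [0, 0, 0.4, 0, 0, 0, 36], [0, 0, 0, 0, 0, 0, 36]])

```text
time: 17.88
eef_pos: [500.7, -221.8, 113.2]
tool_rot: [0.0, 0.999, 0.047, -0.0]
wrist_force: [-0.3, 0.8, 0.2]
width: 35.7
```

```bash
python3 -c "
from h import *
plan([500.5,-222.5,49],5,36,n=4)"
```

```text
t 17.88 pos [ 500.7 -221.8  113.2] F [-0.3  0.8  0.2] w 35.7 d [ -0.2  -0.7 -64.2] n 4
[-0.0, 0.0, 0.4, 0.0, 0.0, 0.01, 36]
[-0.0, 0.0, 0.4, 0.0, 0.0, 0.01, 36]
[-0.0, 0.0, 0.4, 0.0, 0.0, 0.01, 36]
[-0.0, 0.0, 0.4, 0.0, 0.0, 0.01, 36]
```

>>> play_rows(moves=[[0, 0.01, 0.4, 0, 0, 0.01, 36], [0, 0, 0.4, 0, 0, 0, 36], [0, 0, 0.35, 0, 0, 0, 36], [0, 0, 0.2, 0, 0, 0, 36], [0, 0, 0.1, 0, 0, 0, 36]])

```text
time: 18.5
eef_pos: [500.5, -221.4, 50.5]
tool_rot: [-0.0, 0.999, 0.047, -0.001]
wrist_force: [0.2, 0.1, 0.1]
width: 36.1
```

```bash
python3 -c "
from h import *
plan([500.5,-222.5,49],5,36,n=1)"
```

```text
t 18.5 pos [ 500.5 -221.4   50.5] F [0.2 0.1 0.1] w 36.1 d [-0.  -1.1 -1.5] n 1
[-0.0, 0.03, 0.04, -0.01, 0.01, 0.04, 36]
```

>>> play_rows(moves=[[0, 0.02, 0.02, 0, 0, 0, 8], [0, 0, 0, 0, 0, 0, 8], [0, 0, 0, 0, 0, 0, 8], [0, 0, 0, 0, 0, 0, 8], [0, 0, 0, 0, 0, 0, 8]], newtons=25)

```text
time: 19.12
eef_pos: [500.2, -222.6, 50.2]
tool_rot: [-0.0, 0.999, 0.046, -0.001]
wrist_force: [0.4, -0.4, -2.4]
width: 13.1
```

The handle is gripped at 13–14 mm. Sliding it along shaker +y, which is tool −y.

>>> play_rows(moves=[[0, -0.15, 0, 0, 0, 0, 8], [0, -0.2, 0, 0, 0, 0, 8], [0, -0.2, 0, 0, 0, 0, 8]])

```text
time: 19.5
eef_pos: [498.4, -202.2, 50.2]
tool_rot: [0.001, 0.999, 0.045, -0.0]
wrist_force: [-0.5, -3.8, -2.8]
width: 13.6
```

>>> play_rows(moves=[[0, -0.12, 0, 0, 0, 0, 8], [0, -0.06, 0, 0, 0, 0, 8]])

```text
time: 19.75
eef_pos: [497.7, -193.8, 50.2]
tool_rot: [0.001, 0.999, 0.046, -0.0]
wrist_force: [-0.0, -3.4, -2.6]
width: 13.0
```

>>> play_rows(moves=[[0, -0.06, 0, 0, 0, 0, 8], [0, -0.05, 0, 0, 0, 0, 8]])

```text
time: 20.0
eef_pos: [497.7, -193.7, 50.2]
tool_rot: [0.004, 0.999, 0.045, 0.001]
wrist_force: [1.6, -5.9, -5.2]
width: 13.0
```

>>> play_rows(moves=[[0, -0.12, 0, 0, 0, 0, 8], [0, -0.12, 0, 0, 0, 0, 8], [0, 0, 0, 0, 0, 0, 8]])

```text
time: 20.38
eef_pos: [497.9, -194.4, 50.1]
tool_rot: [0.01, 0.999, 0.042, 0.002]
wrist_force: [-0.9, 1.6, -2.3]
width: 13.2
```

```bash
python3 - <<'E'
from h import *
plan([500.5,-222.5,49],5,36,n=1)
p=manip.read_camera("wrist"); X=cloud(p); z=X[...,2]
a=np.radians(5.08); Rm=np.array([[np.cos(a),np.sin(a)],[-np.sin(a),np.cos(a)]])
m=(z>94)&(z<130)
# side walls' outer top edge on +y: y=86 in shaker frame
P=X[(z>103)&(z<115)&(abs(X[...,0]-500)<60)&(abs(X[...,1]+150)<80)]; L=P[:,:2]@Rm.T; ymax=np.percentile(L[:,1],99.8)
print("handle y in shaker by tool:", (Rm@np.array([497,-192]))[1]-(ymax-86))
E
```

```text
t 20.38 pos [ 497.9 -194.4   50.1] F [-0.9  1.6 -2.3] w 13.2 d [  2.6 -28.1  -1.1] n 1
[0.01, 0.71, 0.04, 0.13, -0.02, -0.02, 36]
handle y in shaker by tool: 2.72362452314556
```

>>> play_rows(moves=[[0, 0, 0, 0, 0, 0, 34], [0, 0, 0, 0, 0, 0, 34], [0, 0, 0, 0, 0, 0, 34], [0, 0, 0, 0, 0, 0, 34]])

```text
time: 20.92
eef_pos: [498.5, -191.0, 50.9]
tool_rot: [0.009, 0.999, 0.044, 0.002]
wrist_force: [-0.2, 0.0, 0.4]
width: 33.5
```

>>> play_rows(moves=[[0, 0, -0.3, 0.1, 0, 0, 34], [0, 0, -0.8, 0, 0, 0, 34], [0, 0, -1, 0, 0, 0, 34], [0, 0.3, -0.8, 0, 0, 0, 34], [0, 0, 0, 0, 0, 0, 34]])

```text
time: 21.55
eef_pos: [499.7, -202.7, 173.4]
tool_rot: [-0.0, 0.999, 0.044, 0.003]
wrist_force: [-0.1, -0.1, -0.7]
width: 34.0
```

```bash
python3 - <<'E'
from h import *
plan([500.5,-222.5,49],5,36,n=1)
a=np.radians(5.08); Rm=np.array([[np.cos(a),np.sin(a)],[-np.sin(a),np.cos(a)]])
p=manip.read_camera("wrist"); X=cloud(p); z=X[...,2]
m=(z>95)&(z<101.5)&(abs(X[...,0]-497)<20)&(abs(X[...,1]+192)<30)
k,l,st,_=cv2.connectedComponentsWithStats(m.astype(np.uint8)); i=1+np.argmax(st[1:,4]); c,r=cv2.minEnclosingCircle(X[l==i][:,:2].astype(np.float32))
P=X[(z>103)&(z<115)&(abs(X[...,0]-500)<60)&(abs(X[...,1]+150)<80)]; ymax=np.percentile((P[:,:2]@Rm.T)[:,1],99.8)
print("handle",c,r,"shaker y",(Rm@np.array(c))[1]-(ymax-86),"moved",(Rm@(np.array(c)-[499.66,-220.77])))
cv2.imwrite("pics/w6.png",p["pixels"])
p=manip.read_camera("top"); X=cloud(p); cv2.imwrite("pics/t6.png",cv2.convertScaleAbs(p["pixels"],alpha=1.5))
z=X[...,2]; m=(abs(z-50)<5)&(np.hypot(X[...,0]-483,X[...,1]-195)<25); print("lid knob",m.sum(),np.nanmedian(X[m],0))
E
```

```text
t 21.55 pos [ 499.7 -202.7  173.4] F [-0.1 -0.1 -0.7] w 34.0 d [   0.8  -19.8 -124.4] n 1
[-0.04, 0.5, 3.11, -0.0, -0.04, 0.01, 36]
handle (497.38250732421875, -193.0567169189453) 7.057475566864014 shaker y 1.5637804377483633 moved [ 0.18537044 27.80609052]
lid knob 83 [481.99465309 193.36502389  49.85405791]
```

View pics/t6.png

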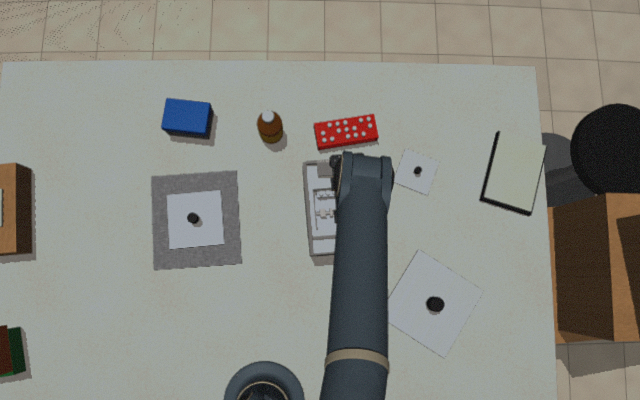

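The top view shows the lid on the pad with its knob at (193,218), and the rack, bottle and tip box where they were. The handle measures shaker y 1.6 against 2.0 at home. I'll cross-check that with independent edges.

```bash
python3 - <<'E'
from h import *
a=np.radians(5.08); Rm=np.array([[np.cos(a),np.sin(a)],[-np.sin(a),np.cos(a)]])
H=[];
for _ in range(3):
    p=manip.read_camera("wrist"); X=cloud(p); z=X[...,2]
    m=(z>95)&(z<101.5)&(abs(X[...,0]-497)<20)&(abs(X[...,1]+192)<30)
    k,l,st,_=cv2.connectedComponentsWithStats(m.astype(np.uint8)); i=1+np.argmax(st[1:,4]); c=cv2.minEnclosingCircle(X[l==i][:,:2].astype(np.float32))[0]; H.append(c)
h=Rm@np.mean(H,0); L=np.dstack([X[...,:2]@Rm.T,z]); 
Q=L[(abs(L[...,0]-h[0])<12)&(z>55)&(z<125)]; y=Q[:,1]-h[1]
def tr(lo,hi,zs): 
    b=np.arange(lo,hi,.5); return [(float(v),round(float(np.median(Q[abs(y-v)<.4][:,2])),1)) for v in b if (abs(y-v)<.4).sum()>2][::1]
print("handle",H)
print("near 66-2=64:",tr(60,68,0)); print("kerb 77.5-2=75.5:",tr(73,78,0)); print("outer 84:",tr(81,87,0))
print("keeper edges 17,49:",tr(14,20,0),tr(45,53,0))
E
```

```text
handle [(497.2177734375, -192.79150390625), (497.0667419433594, -192.78530883789062), (497.2500305175781, -192.84164428710938)]
near 66-2=64: [(60.0, 64.4), (60.5, 64.2), (61.0, 64.2), (61.5, 64.1), (62.0, 64.1), (64.0, 104.9), (64.5, 105.3), (65.0, 105.3), (65.5, 105.0), (66.0, 105.0), (66.5, 105.0), (67.0, 105.2), (67.5, 105.2)]
kerb 77.5-2=75.5: [(73.0, 105.2), (73.5, 105.2), (74.0, 105.1), (74.5, 105.3), (75.0, 105.3), (75.5, 108.5), (76.0, 110.2), (76.5, 110.2), (77.0, 109.8), (77.5, 109.9)]
outer 84: [(81.0, 110.4), (81.5, 109.9), (82.0, 110.1), (82.5, 110.0), (83.0, 110.0), (83.5, 110.0), (84.0, 109.6)]
keeper edges 17,49: [(14.0, 70.3), (14.5, 73.9), (15.0, 74.4), (16.5, 80.7), (17.0, 81.3), (17.5, 80.8), (18.0, 81.2), (18.5, 81.1), (19.0, 81.2), (19.5, 81.3)] [(45.0, 81.1), (45.5, 80.7), (46.0, 81.6), (46.5, 80.8), (47.0, 80.8), (47.5, 81.0), (48.0, 81.2), (48.5, 74.7), (49.0, 72.7), (49.5, 64.7), (50.0, 64.8), (50.5, 64.7), (51.0, 64.3), (51.5, 64.8), (52.0, 65.1), (52.5, 64.5)]
```

All the edges (opening 66, kerb 77.5, keeper 19 and 51) put the handle at y ≈ 2.0–2.5 mm, which is fully home. The arm is clear, so I'm handing in.

```bash
python3 -c "
from cell import manip
print(manip.job_done()); s=manip.sense(); print(s['time'],s['wrist_force'])"
```

```text
the job is handed in; nothing more can be done
None
the job is handed in; nothing more can be done
```

The lid is off the shaker and lying on the pad, and the bolt is fully home. I handed the job in at about 22 s, and it reported no verdict.

- **Lid:** I gripped it by the knob and slid it about 10 mm to the front kerb, where the wrist force rose to about 6 N. I then lifted it clear and set it down while still gripped, with at most about 20 N on the pad. I released it only after it was down.
- **Bolt:** I gripped the handle and slid it about 28 mm until it stopped.

**Last checks:**
- The lid is flat to about 0.001 rad with its knob at (483, 195), against a pad centre of about (484, 195).
- The bolt handle is at shaker y of about 2.0–2.5 mm, and home is 2.0. A first reading gave 1.6, also within tolerance.
- In the last top picture, the rack, bottle and tip box look unmoved. I compared them by eye and did not re-measure them.
- The gripper was open and clear of everything, with the wrist force near zero.

**What disagreed:**
- The real finger ends are about 31 mm above the reported TCP. Because of that, the first close went shut above the knob without moving anything. I found the offset in the wrist depth picture and corrected for it.
- The scene and top cameras differed by several mm in x. I relied on the wrist camera for the grasps, and averaged the two cameras for the pad centre.

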